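# Pack the toy road pieces into the carrying tray and bolt it

## Task

Pack the toy road away: slide the tray's bolt fully open, take the toy car that was left in the tray and put it into the white basket, and lay all the road pieces on the table side by side in the tray, lengthwise away from the robot, pushed square and flush: every one with its end against the back fence, the first with its long side against the side fence and each next one tight against the one before. Then slide the bolt fully home into its keeper so that they are locked in, and leave the other things standing around undisturbed.

Things in the scene. Friction and masses are not known exactly. Their poses are not given: they have to be found in the camera images.
- tray: Fixed plywood tray (yaw within 0.3 rad of the world). Origin: at table height under the inside corner of its two fences. Back fence's inner face: plane x=0, facing -x (towards the robot); side fence's: plane y=0, facing -y (robot's right). Floor 12 mm thick, x -150 to 0, y -250 to 0 mm, open on the other sides. Fences 15 mm thick, tops at z=40; back fence y -250 to 15, side fence x -98 to 0.
- corner (a point): Inside corner of the fences at the floor's top (z=12 mm of the tray), axes as the tray's. A flush row of road pieces fills x -100 to 0 and y 0 to -40 mm per piece. The bolt, when home, passes 8 mm in front of the row.
- keeper (a point): Mouth of the bolt's keeper, a steel bracket at the tray's x=-114 mm, y 4 to 22, beyond the side fence. Two like brackets at y -180 to -164 and -220 to -204 guide the bolt. Brackets span x -129 to -99, top 38 mm above the table.
- bolt (a joint): The bolt: square steel bar 12 mm thick, 275 mm long, 17 to 29 mm above the table, slides along the tray's y with 1.5 N friction, stays where left. 0 = fully home (tip 18 mm past the side fence's face, in the keeper; bar across the tray's front); grows (m) as drawn along -y; 0.175 = fully open (tip at y=-157 mm, tail far out of the tray). Starts home or partly open.
- bolt_knob (a point): Centre of the top of the bolt's knob: upright round wooden post, 15 mm in diameter, top 70 mm above the table, 41 mm proud of the bar, near the bar's tail. In the tray's frame at x=-114 mm, y=-243 when home and -418 when fully open.
- road1: Straight toy road piece of light wood with a grey road and white dashes on top, 100 x 40 x 20 mm, 55 g (all are alike; two or three are there, absent ones read None). Origin: centre of its underside; x along its 100 mm length, z up. Lies flat on the table to the robot's right at the start, roughly crosswise (its length along the world's y).
- road2: Straight toy road piece of light wood with a grey road and white dashes on top, 100 x 40 x 20 mm, 55 g (all are alike; two or three are there, absent ones read None). Origin: centre of its underside; x along its 100 mm length, z up. Lies flat on the table to the robot's right at the start, roughly crosswise (its length along the world's y).
- road3: Straight toy road piece of light wood with a grey road and white dashes on top, 100 x 40 x 20 mm, 55 g (all are alike; two or three are there, absent ones read None). Origin: centre of its underside; x along its 100 mm length, z up. Lies flat on the table to the robot's right at the start, roughly crosswise (its length along the world's y).
- car: Small wooden toy car, 60 mm long (x), 30 mm wide (y), 39 mm high: body from 5 to 25 mm high, a cab 30 mm long and 28 mm wide on top up to 39 mm, centred 4 mm behind the origin. Origin: centre of its underside. 45 g. At the start it stands in the tray where the road belongs.
- basket: White open plastic basket fixed on the table, 170 (x) x 140 (y) x 70 mm high, walls and floor 4 to 5 mm thick. Origin: centre of its underside.
- cleaner: Bystander: white bottle, 64 mm in diameter, 170 mm high. Origin: centre of its underside.
- elephant: Bystander: grey toy elephant about 95 mm long, 64 mm high. Origin: between its feet.
Things that resemble listed ones, but are neither listed nor needed, are in the scene too. Leave any blue or yellow look-alike of the basket alone.

How it is judged:
By the outcome, as a careful person would: the job done as asked, in the order asked, and still so for the second after the job is handed in, with the robot touching nothing.
Of road1, road2, road3 only 2 to 3 are there at a start; the rules pass over those that are not, and their reading is None.
At some moment in a run one of road1, road2, road3, car may be knocked a few centimetres aside while the robot is not near it.
Once in a run the grip may slacken for a moment while it holds something.
It also fails if it takes over 210 s, if anything falls off the work surface, if the arm or the gripper's body presses on something with over 40 N, if the wrist force passes 120 N, or if a joint passes its speed limit or range.

## Robot

A 6-joint arm with a two-finger parallel gripper is mounted at the origin on the work surface. World frame = base frame: x ahead of the robot, y to its left, z up, the work surface at z = 0. Lengths are in m, angles in rad, forces in N, time in s.
With the tool pointing down it reaches from about 0.375 to 0.9 m from the base axis. Payload 3.1 kg.
Tool frame: the origin (TCP) lies midway between the tips of the shut fingers; the grasp point (between the pads) lies 19 mm behind it; z points along the fingers, y is the line along which they close (so a half turn about z gives the same grasp; the last joint's range is limited). The gripper opens to 87 mm and grips with 3 to 60 N. Pads are 19 mm wide; open, the fingers measure 117 mm over their backs; the gripper's body (75 mm by 190 mm) begins 51 mm behind the grasp point.
Start: joints at [-1.423, 0.527, 1.433, -0, 1.181, -0.178], TCP at [0.201, -0.592, 0.223] pointing down, gripper open.
Joint ranges: [-3.08, 3.08], [-0.75, 2.2], [0.22, 2.44], [-1.43, 4.57], [0, 2.65], [-2.85, 2.85]. Speed limits (rad/s): [2.79, 2.79, 3.14, 3.14, 3.14, 3.14].

## Interface

Orientations are given as a unit quaternion [x, y, z, w].
In Python, from rig import status, imaging, order gives the robot as it stands.
- The arm moves only by the tool arm_command, never from a script. Its argument "deltas" is one flat list of numbers, 5 for each row, row after row: the opening, from -1 (shut) to 1 (fully open), so that 0 is half open, then the shift along the tool's x, y, z in m, then the turn about the tool's z in rad. In form: [gripper, tx, ty, tz, roll, gripper, tx, ty, tz, roll, ...]. A call has 1 to 12 rows; each row shifts and turns the commanded pose from where the row before left it, along the tool's axes as they then stand; what a row does not reach is not made up. A row lasts 1/8 s, in which the tool goes at most 62.5 mm and 10.7 degrees, less where a joint would pass 70% of its speed; a pose out of reach is approached as far as the arm can. A call with a gripper value outside its range is refused whole. The fingers move at their own pace and stop on an object; "newtons" is the grip in N (left out, the last holds). Time passes only in rows, so rows that do not move let the fingers close. It gives the time, the measured TCP pose, the force, the opening and the grip force at its end, in the units of the state.
- status.get_obs(): the state, without advancing time (a new reading comes with each control period).
- imaging.camera(name): name is "scene" or "top"; returns (picture, depth): 480x640x3 uint8, red, green, blue; 480x640 float32, m along the optical axis (not along the pixel's ray), 0 where there is no reading.
- imaging.camera_params(name): a dict with "intrinsics" (3x3 intrinsics, pixels), "k1" (the pictures are not rectified: a ray, as slopes to the right and down, at radius r is drawn at 1 + k1 r^2 times it, then the intrinsics apply), "camera_from_world" (4x4, takes a point from world to camera coordinates). Camera axes: x right, y up, looking along -z (the intrinsics and any distortion apply to the point x, -y, -z); pixel columns grow to the right and rows downward; lengths in m; the calibration is good to about 2 mm. A picture is of the moment at which its call begins. camera_params takes no time and is no camera call.
- order.hand_in(): hands the job in; it is judged then, once.
The state is a dict: "time": time; "q": joint angles; "joint_velocities": joint speeds; "joint_torque": joint torques, N m; "position": TCP position; "tool_rot": TCP orientation; "ft_force": force on the tool from outside, world axes, zero at the start; "moment": the same for the moment, N m; "grip_width": finger opening in m; "grip_force": force on a finger pad.
Only numpy, scipy, OpenCV 4.12 (cv2) and the standard library are available. Lean on these libraries where they do the work, as an engineer would, in place of code of your own. Each camera call takes 0.05 s, during which the arm holds its last target. There are 200 camera calls.

## Working session

There is one attempt and no reset: what is moved stays moved. The work goes in short steps, Python scripts to look and compute and a tool call to move; the robot and the scene stay as the last step left them, time stands still between calls to the robot, and variables do not carry over. Pictures are saved under pics/ and viewed, at most 14 in all, crops included, and the job is handed in when it is done.

Besides the shell and the picture viewer there is one more tool, called after ">>>" in YAML: its name, and indented under it one key for each argument. arm_command: Moves the arm, as the interface text tells. Its arguments: {"type":"object","properties":{"deltas":{"type":"array"},"newtons":{"type":"number"}},"required":["deltas"]}

```bash
mkdir -p pics; ls; cat > h.py <<'E'
import numpy as np, cv2
from rig import status, imaging, order
from scipy.spatial.transform import Rotation as R
def snap(n):
    p,d=imaging.camera(n); return p,d
def ray(n,uv,z):
    c=imaging.camera_params(n);K=np.array(c['intrinsics']);k1=c['k1'];T=np.array(c['camera_from_world'])
    uv=np.atleast_2d(np.float64(uv))
    s=cv2.undistortPoints(uv[:,None],K,np.array([k1,0,0,0,0.]))[:,0]
    d=np.c_[s[:,0],-s[:,1],-np.ones(len(s))]@T[:3,:3]
    o=-T[:3,:3].T@T[:3,3]
    return o+d*((z-o[2])/d[:,2])[:,None]
def proj(n,P):
    c=imaging.camera_params(n);K=np.array(c['intrinsics']);k1=c['k1'];T=np.array(c['camera_from_world'])
    P=np.atleast_2d(P)@T[:3,:3].T+T[:3,3]
    s=np.c_[P[:,0],-P[:,1]]/-P[:,2:]; s=s*(1+k1*(s**2).sum(1))[:,None]
    return s@K[:2,:2].T+K[:2,2]
def heights(n,d):
    c=imaging.camera_params(n);K=np.array(c['intrinsics']);k1=c['k1'];T=np.array(c['camera_from_world'])
    v,u=np.mgrid[:480,:640];uv=np.c_[u.ravel(),v.ravel()].astype(float)
    s=cv2.undistortPoints(uv[:,None],K,np.array([k1,0,0,0,0.]))[:,0]
    D=d.ravel()[:,None]
    P=np.c_[s[:,0],-s[:,1],-np.ones(len(s))]*D
    return ((P-T[:3,3])@T[:3,:3]).reshape(480,640,3)
def save(p,name): cv2.imwrite('pics/'+name,p[...,::-1])
E
python3 - <<'E'
from h import *
for n in('scene','top'):
    p,d=snap(n);save(p,n+'0.png');np.savez(n+'0.npz',p=p,d=d);c=imaging.camera_params(n);print(n,c)
print(status.get_obs())
E
```

```text
pics
scene {'intrinsics': array([[461.93963484,   0.        , 315.91302783],
       [  0.        , 461.93963484, 244.32228809],
       [  0.        ,   0.        ,   1.        ]]), 'k1': -0.005971188821252967, 'camera_from_world': array([[-0.65732645,  0.75340771,  0.01728463,  0.35759446],
       [-0.54779255, -0.49343295,  0.6756088 ,  0.22247517],
       [ 0.51753768,  0.43462714,  0.73705766, -1.35935823],
       [ 0.        ,  0.        ,  0.        ,  1.        ]])}
top {'intrinsics': array([[512.22790617,   0.        , 324.09418523],
       [  0.        , 512.22790617, 245.06160829],
       [  0.        ,   0.        ,   1.        ]]), 'k1': -0.00502950154861322, 'camera_from_world': array([[-3.23283682e-03, -9.99994546e-01, -6.75476391e-04,
         2.15162625e-02],
       [ 9.86337709e-01, -3.29993976e-03,  1.64702868e-01,
        -5.12728447e-01],
       [-1.64704198e-01, -1.33790341e-04,  9.86342998e-01,
        -1.20128206e+00],
       [ 0.00000000e+00,  0.00000000e+00,  0.00000000e+00,
         1.00000000e+00]])}
{'time': 0.1, 'q': array([-1.42245562e+00,  5.28355491e-01,  1.43374429e+00, -2.55620101e-05,
        1.18140564e+00, -1.78474492e-01]), 'joint_velocities': array([-0.00020544, -0.00210716, -0.00494752,  0.00068112, -0.0002906 ,
        0.00174357]), 'joint_torque': array([-8.69932792e-04, -4.40987134e+01, -1.77150983e+01,  6.35385001e-02,
        5.34022122e-02, -4.69226109e-05]), 'position': array([ 0.20058194, -0.59125798,  0.22168987]), 'tool_rot': array([ 9.86677418e-01,  1.62686074e-01,  2.59097538e-06, -9.56455056e-04]), 'ft_force': array([-0.03202637,  0.24855892, -0.48502584]), 'moment': array([ 0.02963898,  0.00680382, -0.0352376 ]), 'grip_force': 0.0, 'grip_width': 0.08699691272493455}
```

View pics/top0.png

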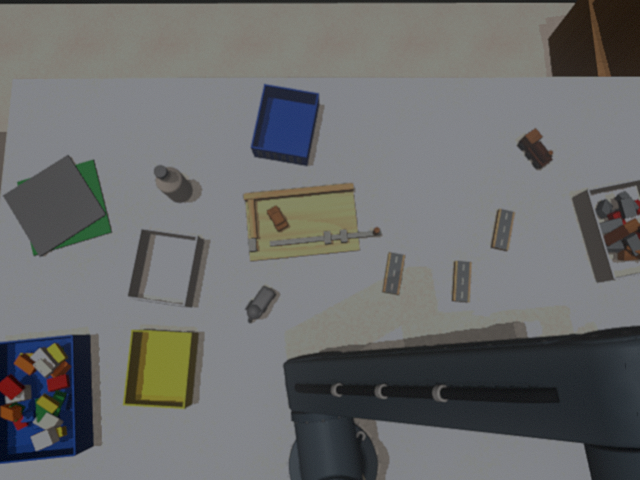

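View pics/scene0.png

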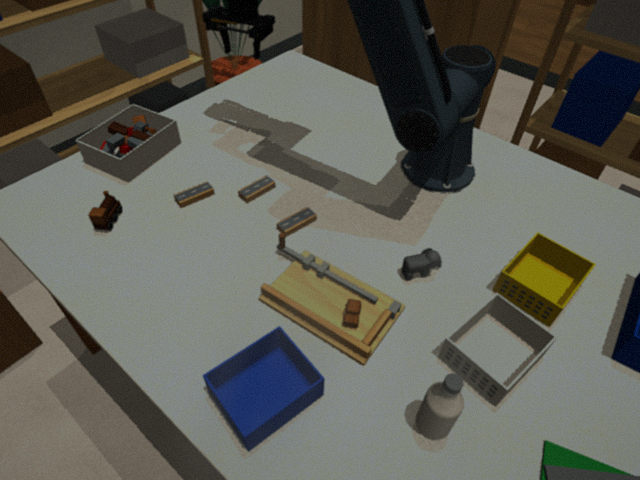

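The top view shows the tray at (245–360, 185–260) with its side fence on the left, the car at (278,217), the bolt partly open with its knob at (377,232), three roads at (394,273), (461,281) and (503,229), and the white basket at (166,268). Next I'll measure these more closely.

```bash
python3 - <<'E'
from h import *
z=np.load('top0.npz');p,d=z['p'],z['d']
X=heights('top',d)
print('table',np.median(X[300:320,220:240],axis=(0,1)))
c=cv2.resize(p[175:310,235:390],None,fx=5,fy=5,interpolation=cv2.INTER_CUBIC)
c=np.clip(c.astype(float)*1.5,0,255).astype(np.uint8)
save(c[:600],'traycrop.png')
hsv=cv2.cvtColor(p,cv2.COLOR_RGB2HSV)
for (u,v) in [(320,190),(270,215),(310,210),(252,220),(278,217),(377,232),(394,273),(461,281),(503,229),(503,213),(340,250),(166,240),(166,268)]:
    print((u,v),hsv[v,u],X[v,u].round(3))
# roads: height mask in region
h=X[...,2]
for (u,v) in [(394,273),(461,281),(503,229)]:
    m=np.zeros(h.shape,np.uint8);m[v-40:v+40,u-27:u+27]=((h>.01)&(h<.03))[v-40:v+40,u-27:u+27]
    n,l,s,cc=cv2.connectedComponentsWithStats(m)
    k=1+np.argmax(s[1:,4]);pts=np.argwhere(l==k)[:,::-1].astype(float)
    W=ray('top',pts,.02)[:,:2]
    r=cv2.minAreaRect((W*1000).astype(np.float32));print('road',s[k],r, W.mean(0), np.rad2deg(np.arctan2(*np.linalg.svd(W-W.mean(0),full_matrices=False)[2][0][::-1])))
E
```

```text
table [3.59838249e-01 2.53211965e-01 1.79439748e-04]
(320, 190) [ 19 100 128] [0.652 0.03  0.038]
(270, 215) [ 12 123  91] [0.589 0.153 0.037]
(310, 210) [ 31  70 131] [0.608 0.055 0.009]
(252, 220) [ 19  98 130] [0.576 0.197 0.04 ]
(278, 217) [ 13 135 104] [0.582 0.132 0.049]
(377, 232) [ 11 108  83] [ 0.539 -0.106  0.07 ]
(394, 273) [ 38   9 108] [ 0.446 -0.151  0.021]
(461, 281) [120   3  89] [ 0.426 -0.314  0.021]
(503, 229) [ 30   3 100] [ 0.556 -0.425  0.02 ]
(503, 213) [108  16  82] [ 0.597 -0.428  0.019]
(340, 250) [ 30  72 127] [ 0.506 -0.02   0.01 ]
(166, 240) [111  13 137] [0.534 0.417 0.003]
(166, 268) [111  13 136] [0.463 0.414 0.002]
road [383 253  22  42 675] ((445.63751220703125, -150.612060546875), (40.636295318603516, 101.16468048095703), 79.71277618408203) [ 0.445457   -0.15065553] 169.72262630664738
road [453 261  19  42 699] ((425.4366455078125, -317.22052001953125), (41.86531448364258, 100.39366912841797), 84.44536590576172) [ 0.4251046  -0.31733109] 173.93891000224684
road [492 209  22  42 659] ((554.1220092773438, -423.01226806640625), (43.044742584228516, 102.31027221679688), 76.82575225830078) [ 0.55468524 -0.42403504] 167.82918852617553
```

View pics/traycrop.png

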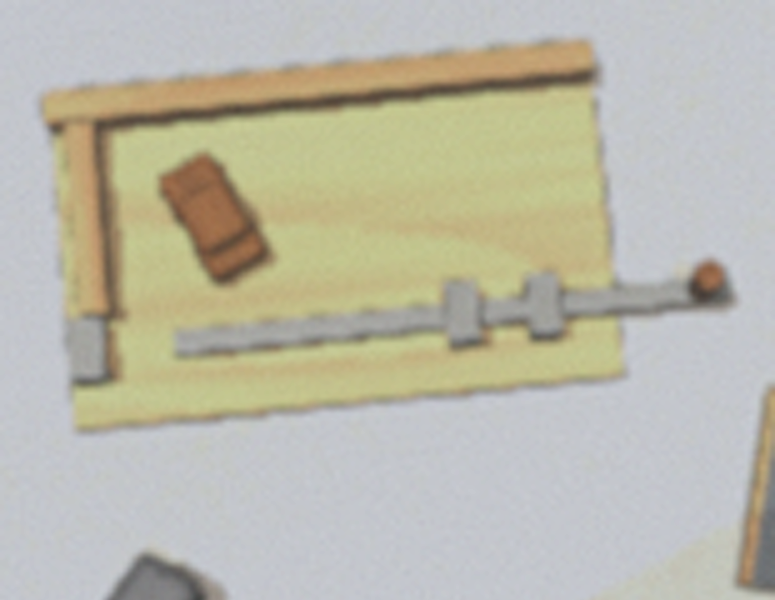

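The zoomed tray crop shows the fence's inside corner at crop (97,122), the bar running from its tip at (175,342), the brackets at (463,313) and (544,303), and the knob at (708,278). I'll fit the tray frame, car, basket and knob next.

```bash
python3 - <<'E'
from h import *
z=np.load('top0.npz');p,d=z['p'],z['d']
X=heights('top',d);h=X[...,2]
hsv=cv2.cvtColor(p,cv2.COLOR_RGB2HSV)
# back fence: columns 260..350, rows 180..205
wood=((h>.03)&(h<.05))
def wline(A):
    x,y=A.T; f=np.polyfit(y,x,1); r=x-np.polyval(f,y); k=abs(r)<.003; return np.polyfit(y[k],x[k],1)
lo=[];hi=[]
for u in range(262,350):
    r=np.flatnonzero(wood[180:206,u])+180
    if len(r): lo.append((u,r.max()+.5)); hi.append((u,r.min()-.5))
a=wline(ray('top',lo,.04)[:,:2]);b=wline(ray('top',hi,.04)[:,:2])
print('back inner x=f(y)',a,'outer',b,'thick',np.polyval(b,.1)-np.polyval(a,.1))
R_=[];L=[]
for v in range(203,234):
    c=np.flatnonzero(wood[v,244:262])+244
    if len(c): R_.append((v,c.max()+.5));L.append((v,c.min()-.5))
f=lambda S: ray('top',np.array(S)[:,::-1],.04)[:,:2]
s=wline(f(R_)[:,::-1]);s2=wline(f(L)[:,::-1]);print('side inner y=f(x)',s,s2,np.polyval(s2,.6)-np.polyval(s,.6))
yaw=(-np.arctan(a[0])); print('yaw',yaw,np.arctan(s[0]))
A=np.array([[1,-a[0]],[-s[0],1]]);C=np.linalg.solve(A,[a[1],s[1]]);print('corner',C)
# floor front edge & right edge via hue>24,sat>50
fl=((hsv[...,1]>45)&(hsv[...,0]>22)&(hsv[...,0]<40)).astype(np.uint8)
q=[(u,(np.flatnonzero(fl[200:290,u])+200).max()+.5) for u in range(255,355) if fl[200:290,u].any()]
e=wline(ray('top',q,.012)[:,:2]);print('front edge',e)
T=lambda P:(np.array(P)-C)@np.array([[np.cos(yaw),-np.sin(yaw)],[np.sin(yaw),np.cos(yaw)]])
print('front in tray',T([[np.polyval(e,.1),.1],[np.polyval(e,0),0]]))
# knob
m=np.zeros(h.shape,bool);m[220:245,365:390]=h[220:245,365:390]>.05
k=ray('top',np.argwhere(m)[:,::-1],.07)[:,:2];print('knob',m.sum(),k.mean(0),T(k.mean(0)))
# car
m=np.zeros(h.shape,np.uint8);m[200:236,264:296]=((h>.025)&(hsv[...,0]<17))[200:236,264:296]
P=X[m>0];print('car',m.sum(),P.mean(0),T(P[:,:2].mean(0)))
r=cv2.minAreaRect((P[:,:2]*1000).astype(np.float32));print(r)
mm=P[:,2]>.044;print('cab',P[mm].mean(0),mm.sum())
# basket
m=np.zeros(h.shape,np.uint8);m[222:312,120:212]=(h>.055)[222:312,120:212]
P=X[m>0];r=cv2.minAreaRect((P[:,:2]*1000).astype(np.float32));print('basket',r)
m=np.zeros(h.shape,np.uint8);m[280:330,235:285]=(h>.02)[280:330,235:285];P=X[m>0];print('eleph',P.min(0),P.max(0))
m=np.zeros(h.shape,np.uint8);m[155:210,150:200]=(h>.03)[155:210,150:200];P=X[m>0];print('cleaner',P.min(0),P.max(0))
E
```

```text
back inner x=f(y) [-0.09892208  0.64667597] outer [-0.09820725  0.66383258] thick 0.0172280947291249
side inner y=f(x) [0.09811132 0.13093866] [0.10139946 0.14510567] 0.016139892921582993
yaw 0.09860129083213565 0.09779832789339299
corner [0.62763184 0.19251646]
front edge [-0.0956582   0.49955736]
front in tray [[-0.14607923 -0.07851756]
 [-0.14640403 -0.17897351]]
knob 41 [ 0.54392241 -0.10608689] [-0.11269783 -0.28891248]
car 283 [0.57885054 0.13355402 0.04756203] [-0.05434872 -0.05387393]
((462.00128173828125, 76.5828857421875), (326.8747863769531, 32.49072265625), 25.953296661376953)
cab [0.57587198 0.13195442 0.05913853] 139
basket ((431.658203125, 240.16343688964844), (475.5293273925781, 171.9906768798828), 80.5876235961914)
eleph [0.30793676 0.01966345 0.02223736] [0.41349701 0.20608566 1.26933853]
cleaner [0.30793676 0.01966345 0.03023972] [0.6905088  0.41407369 1.26933853]
```

```bash
python3 - <<'E'
from h import *
z=np.load('top0.npz');p,d=z['p'],z['d']
X=heights('top',d);h=np.where(d>0,X[...,2],-1)
h[h>.3]=-1
def blob(v0,v1,u0,u1,lo,hi,name):
    m=np.zeros(h.shape,np.uint8);m[v0:v1,u0:u1]=((h>lo)&(h<hi))[v0:v1,u0:u1]
    n,l,s,_=cv2.connectedComponentsWithStats(m);k=1+np.argmax(s[1:,4]);P=X[l==k]
    r=cv2.minAreaRect((P[:,:2]*1000).astype(np.float32));print(name,len(P),P.mean(0).round(4),P[:,2].max().round(3),[np.round(x,1) for x in r]);return P
blob(200,236,264,296,.025,.06,'car')
P=blob(200,236,264,296,.045,.06,'cab')
P=blob(222,312,120,212,.06,.08,'basket')
blob(280,330,235,285,.02,.08,'eleph');blob(155,210,150,200,.03,.2,'cleaner')
print('init T yaw',R.from_quat(status.get_obs()['tool_rot']).as_matrix().round(3))
E
```

```text
car 307 [0.5794 0.1341 0.0423] 0.057 [array([581.5, 135. ]), array([60. , 31.7]), np.float64(30.0)]
cab 136 [0.578  0.1331 0.0505] 0.057 [array([578.3, 132.8]), array([31.1, 28.2]), np.float64(27.7)]
basket 675 [0.4611 0.4047 0.0686] 0.077 [array([458.6, 402.9]), array([144.4, 170.2]), np.float64(81.6)]
eleph 569 [0.3714 0.1724 0.0543] 0.071 [array([369.1, 176.6]), array([39.4, 93.6]), np.float64(55.8)]
cleaner 901 [0.65   0.3757 0.1115] 0.175 [array([657. , 382.4]), array([57.4, 63.6]), np.float64(47.5)]
init T yaw [[ 0.947  0.321 -0.   ]
 [ 0.321 -0.947  0.002]
 [ 0.    -0.002 -1.   ]]
```

```bash
cat >> h.py <<'E'
YAW=.098; C=np.array([.6287,.193]); RT=np.array([[np.cos(YAW),-np.sin(YAW)],[np.sin(YAW),np.cos(YAW)]])
def w2t(P): return (np.array(P)-C)@RT
def t2w(P): return np.array(P)@RT.T+C
def need(xy,z,th):
    "turn r needed first, then tx,ty,tz in the turned frame"
    o=status.get_obs();M=R.from_quat(o['tool_rot']).as_matrix();t0=np.arctan2(M[1,0],M[0,0])
    r=(t0-th+np.pi/2)%np.pi-np.pi/2
    t=t0-r; e=np.array(xy)-o['position'][:2]
    print('roll %.3f tx %.4f ty %.4f tz %.4f | tray tcp'%(r,e@[np.cos(t),np.sin(t)],e@[np.sin(t),-np.cos(t)],o['position'][2]-z),w2t(o['position'][:2]).round(4),'z %.4f'%o['position'][2],'q6 %.2f'%o['q'][5],'F',o['ft_force'].round(1),'w %.4f gf %.1f t %.1f'%(o['grip_width'],o['grip_force'],o['time']))
E
python3 -c "
from h import *
need([.5439,-.1061],.12,YAW)"
```

```text
roll 0.229 tx 0.3891 ty -0.4492 tz 0.1017 | tray tcp [-0.5028 -0.7386] z 0.2217 q6 -0.18 F [-0.   0.2 -0.5] w 0.0870 gf 0.0 t 0.1
```

>>> arm_command:
  deltas: [1,0,0,0,0.1145,1,0,0,0,0.1145,0.0,0.036,-0.042,0,0,0.0,0.036,-0.042,0,0,0.0,0.036,-0.042,0,0,0.0,0.036,-0.042,0,0,0.0,0.036,-0.042,0,0,0.0,0.036,-0.042,0,0,0.0,0.036,-0.042,0,0,0.0,0.036,-0.042,0,0,0.0,0.036,-0.042,0,0,0.0,0.036,-0.042,0,0]
  newtons: 20

```text
time: 1.6
position: [0.5186, -0.1371, 0.2223]
tool_rot: [0.999, 0.049, -0.0, -0.0]
ft_force: [1.6, -0.9, -0.0]
grip_width: 0.0437
grip_force: 0.0
```

```bash
python3 -c "
from h import *
need([.5439,-.1061],.048,YAW)"
```

```text
roll -0.000 tx 0.0282 ty -0.0283 tz 0.1743 | tray tcp [-0.1419 -0.3177] z 0.2223 q6 1.01 F [ 1.6 -0.9 -0. ] w 0.0437 gf 0.0 t 1.6
```

>>> arm_command:
  deltas: [0,0.029,-0.029,0.03,0,0,0,0,0.05,0,0,0,0,0.05,0,0,0,0,0.03,0,0,0,0,0.014,0,-1,0,0,0,0,-1,0,0,0,0,-1,0,0,0,0,-1,0,0,0,0,-1,0,0,0,0]
  newtons: 20

```text
time: 2.85
position: [0.5447, -0.1072, 0.0496]
tool_rot: [0.999, 0.049, 0.001, 0.0]
ft_force: [0.7, 0.3, 6.5]
grip_width: 0.0144
grip_force: 20.0
```

```bash
python3 -c "
from h import *
need([.5439,-.1061],.048,YAW)"
```

```text
roll -0.000 tx -0.0007 ty -0.0012 tz 0.0016 | tray tcp [-0.113  -0.2906] z 0.0496 q6 1.08 F [0.7 0.3 6.5] w 0.0144 gf 20.0 t 2.9
```

>>> arm_command:
  deltas: [-1,0,0.012,0,0,-1,0,0.014,0,0,-1,0,0.014,0,0,-1,0,0.014,0,0,-1,0,0.014,0,0,-1,0,0.014,0,0,-1,0,0.014,0,0,-1,0,0.014,0,0,-1,0,0.006,0,0,-1,0,0.004,0,0,-1,0,0.003,0,0,-1,0,0.003,0,0]

```text
time: 4.35
position: [0.5569, -0.2325, 0.0496]
tool_rot: [0.999, 0.049, 0.001, 0.0]
ft_force: [1.0, 1.3, 6.0]
grip_width: 0.0144
grip_force: 20.0
```

```bash
python3 -c "
from h import *
need(t2w([-.114,-.418]),.048,YAW)"
```

```text
roll -0.001 tx -0.0010 ty 0.0015 tz 0.0016 | tray tcp [-0.113  -0.4165] z 0.0496 q6 0.89 F [1.  1.3 6. ] w 0.0144 gf 20.0 t 4.3
```

>>> arm_command:
  deltas: [-1,0,0.002,0,0,-1,0,0.001,0,0,-1,0,0.001,0,0,-1,0,0.001,0,0,-1,0,0.001,0,0]

```text
time: 4.97
position: [0.5569, -0.2335, 0.0495]
tool_rot: [0.999, 0.048, -0.0, -0.004]
ft_force: [2.7, 14.5, 9.3]
grip_width: 0.0143
grip_force: 20.0
```

```bash
python3 -c "
from h import *
need(t2w([-.114,-.418]),.048,YAW)"
```

```text
roll -0.002 tx -0.0008 ty 0.0006 tz 0.0015 | tray tcp [-0.1132 -0.4174] z 0.0495 q6 0.88 F [ 2.7 14.5  9.3] w 0.0143 gf 20.0 t 5.0
```

Opening the bolt ended at its stop (14.5 N at tray y −0.417). The car is next.

>>> arm_command:
  deltas: [0.15,0,-0.005,0,0,0.15,0,0,0,0,0.15,0,0,-0.04,0,0.15,0,0,-0.05,-0.134,0.15,0,0,0,-0.134,0.15,0,0,0,-0.134]

```text
time: 5.72
position: [0.5565, -0.2344, 0.1394]
tool_rot: [0.968, 0.249, 0.0, 0.001]
ft_force: [0.3, -0.3, -0.3]
grip_width: 0.0495
grip_force: 0.0
```

```bash
python3 - <<'E'
from h import *
p,d=snap('top');save(p,'top1.png');X=heights('top',d);h=np.where(d>0,X[...,2],-1);h[h>.3]=-1
m=np.zeros(h.shape,np.uint8);m[195:240,262:340]=((h>.025)&(h<.06))[195:240,262:340]
n,l,s,_=cv2.connectedComponentsWithStats(m);k=1+np.argmax(s[1:,4]);P=X[l==k]
print(len(P),P.mean(0),cv2.minAreaRect((P[:,:2]*1000).astype(np.float32)))
need([.580,.134],.019,.50)
E
```

```text
309 [0.57925538 0.13414199 0.04233705] ((582.0611572265625, 135.30419921875), (61.55686569213867, 31.649293899536133), 29.895389556884766)
roll 0.007 tx 0.1974 ty -0.3117 tz 0.1198 | tray tcp [-0.114  -0.4181] z 0.1388 q6 0.48 F [ 0.3 -0.  -0. ] w 0.0496 gf 0.0 t 5.8
```

>>> arm_command:
  deltas: [0.15,0.025,-0.039,0,0.007,0.15,0.025,-0.039,0,0,0.15,0.025,-0.039,0,0,0.15,0.025,-0.039,0,0,0.15,0.025,-0.039,0,0,0.15,0.025,-0.039,0,0,0.15,0.025,-0.039,0,0,0.15,0.023,-0.039,0,0,0.15,0,0,0.03,0,0.15,0,0,0.03,0,0.15,0,0,0,0]

```text
time: 7.15
position: [0.5808, 0.1347, 0.0761]
tool_rot: [0.97, 0.243, -0.003, -0.0]
ft_force: [0.0, 0.1, -0.5]
grip_width: 0.0499
grip_force: 0.0
```

```bash
python3 -c "
from h import *
need([.580,.134],.019,.50)"
```

```text
roll -0.009 tx -0.0010 ty 0.0003 tz 0.0571 | tray tcp [-0.0534 -0.0533] z 0.0761 q6 1.12 F [ 0.   0.1 -0.5] w 0.0499 gf 0.0 t 7.2
```

>>> arm_command:
  deltas: [0.15,-0.001,0,0.03,-0.009,0.15,0,0,0.027,0,0.15,0,0,0,0,-1,0,0,0,0,-1,0,0,0,0,-1,0,0,0,0,-1,0,0,0,0,-1,0,0,-0.02,0,-1,0,0,-0.05,0,-1,0,0,-0.05,0,-1,0,0,-0.03,0]
  newtons: 20

```text
time: 8.52
position: [0.5828, 0.1348, 0.1743]
tool_rot: [0.969, 0.248, 0.002, 0.0]
ft_force: [0.3, -0.3, -0.1]
grip_width: 0.0302
grip_force: 19.9
```

```bash
python3 -c "
from h import *
need([.455,.403],.10,-.147)
need([.455,.403],.10,.50)"
```

```text
roll 0.649 tx -0.1657 ty -0.2466 tz 0.0743 | tray tcp [-0.0514 -0.0534] z 0.1743 q6 1.11 F [ 0.3 -0.3 -0.1] w 0.0302 gf 19.9 t 8.5
roll 0.002 tx 0.0164 ty -0.2966 tz 0.0743 | tray tcp [-0.0514 -0.0534] z 0.1743 q6 1.11 F [ 0.3 -0.3 -0.1] w 0.0302 gf 19.9 t 8.5
```

>>> arm_command:
  deltas: [-1,0.002,-0.037,0,0,-1,0.002,-0.037,0,0,-1,0.002,-0.037,0,0,-1,0.002,-0.037,0,0,-1,0.002,-0.037,0,0,-1,0.002,-0.037,0,0,-1,0.002,-0.037,0,0,-1,0.002,-0.037,0.01,0,-1,0,0,0.04,0,-1,0,0,0.05,0,-1,0,0,0.04,0,-1,0,0,0.012,0]

```text
time: 10.02
position: [0.4516, 0.4007, 0.0169]
tool_rot: [0.969, 0.248, -0.003, 0.001]
ft_force: [-0.3, -0.0, -0.5]
grip_width: 0.0296
grip_force: 19.9
```

```bash
python3 -c "
from h import *
need([.455,.403],.020,.50)"
```

```text
roll 0.002 tx 0.0041 ty -0.0004 tz -0.0031 | tray tcp [-0.1559  0.2241] z 0.0169 q6 1.61 F [-0.3 -0.  -0.5] w 0.0296 gf 19.9 t 10.0
```

>>> arm_command:
  deltas: [0.2,0,0,0,0,0.2,0,0,0,0,0.2,0,0,-0.03,0,0.2,0,0,-0.05,0,0.2,0,0,-0.05,0,0.2,0,0.02,-0.03,0.17,0.2,0,0.03,0,0.17,0.2,0,0.03,0,0.17,0.2,0,0.03,0,0.17,0.2,0,0.05,0,0,0.2,0,0.05,0,0,0.2,0,0.05,0,0]

```text
time: 11.52
position: [0.4516, 0.1474, 0.1815]
tool_rot: [0.996, -0.089, 0.002, -0.0]
ft_force: [0.8, 0.1, 0.3]
grip_width: 0.0522
grip_force: 0.0
```

```bash
cat > roads.py <<'E'
from h import *
def roads(p,d,box=(130,330,200,600),z=.02,draw=None):
    "grey-topped wooden pieces: components at height z"
    X=heights('top',d);h=np.where(d>0,X[...,2],-1)
    m=np.zeros(h.shape,np.uint8);v0,v1,u0,u1=box;m[v0:v1,u0:u1]=((h>z-.009)&(h<z+.009))[v0:v1,u0:u1]
    n,l,s,_=cv2.connectedComponentsWithStats(m)
    for k in range(1,n):
        if 450<s[k,4]<1000:
            W=ray('top',np.argwhere(l==k)[:,::-1],z)[:,:2];r=cv2.minAreaRect((W*1000).astype(np.float32))
            v=np.linalg.svd(W-W.mean(0),full_matrices=False)[2][0]
            print(s[k],'c',W.mean(0).round(4),'rect',np.round(r[0],1),np.round(r[1],1),'yaw %.3f'%np.arctan(v[1]/v[0]))
E
python3 - <<'E'
from roads import *
p,d=snap('top');save(p,'top2.png');roads(p,d)
need([.4455,-.1506],.11,-.18)
E
```

```text
[492 209  22  42 656] c [ 0.5547 -0.4243] rect [ 554.6 -423.6] [ 42.3 101.3] yaw -0.212
[383 253  22  42 675] c [ 0.4455 -0.1506] rect [ 446.  -150.6] [ 40.8 100.5] yaw -0.180
[453 261  19  42 693] c [ 0.4254 -0.3174] rect [ 425.7 -317.3] [ 41.9 100. ] yaw -0.102
roll -0.000 tx 0.0487 ty 0.2894 tz 0.0711 | tray tcp [-0.1833 -0.0324] z 0.1811 q6 1.83 F [-2.  -2.4 -1.3] w 0.0522 gf 0.0 t 11.6
```

View pics/top2.png

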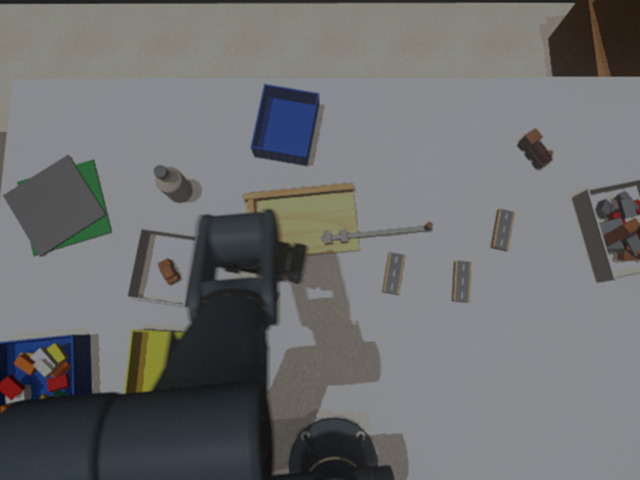

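The picture shows the car in the white basket at (168,271), the bolt fully open with its knob at (429,227), and all three roads where they were. I'm going to the nearest road.

>>> arm_command:
  deltas: [0.4,0.007,0.041,0,0,0.4,0.007,0.041,0,0,0.4,0.007,0.041,0,0,0.4,0.007,0.041,0,0,0.4,0.007,0.042,0,0,0.4,0.007,0.042,0,0,0.4,0.007,0.042,0,0,0.4,0,0,0.05,0,0.4,0,0,0.05,0,0.4,0,0,0,0]

```text
time: 12.82
position: [0.4462, -0.1445, 0.078]
tool_rot: [0.996, -0.089, -0.003, -0.001]
ft_force: [0.2, 0.3, 0.3]
grip_width: 0.0608
grip_force: 0.0
```

```bash
python3 -c "
from h import *
need([.4455,-.1506],.005,-.18)"
```

```text
roll 0.001 tx 0.0004 ty 0.0061 tz 0.0730 | tray tcp [-0.2147 -0.318 ] z 0.0780 q6 1.20 F [0.2 0.3 0.3] w 0.0608 gf 0.0 t 12.8
```

>>> arm_command:
  deltas: [0.4,0,0.006,0.035,0,0.4,0,0,0.03,0,0.4,0,0,0.008,0,0.4,0,0,0,0,-1,0,0,0,0,-1,0,0,0,0,-1,0,0,0,0,-1,0,0,0,0,-1,0,0,-0.03,0,-1,0,0,-0.04,-0.14,-1,0,0,-0.03,-0.139,-1,0,0,0,0]
  newtons: 25

```text
time: 14.32
position: [0.448, -0.1519, 0.1084]
tool_rot: [0.999, 0.05, 0.002, 0.001]
ft_force: [0.4, 0.4, -0.6]
grip_width: 0.0399
grip_force: 25.0
```

```bash
python3 -c "
from h import *
need(t2w([-.06,-.049]),.020,YAW)"
```

```text
roll 0.002 tx 0.1536 ty -0.2766 tz 0.0884 | tray tcp [-0.2136 -0.3256] z 0.1084 q6 0.91 F [ 0.4  0.4 -0.6] w 0.0399 gf 25.0 t 14.3
```

>>> arm_command:
  deltas: [-1,0.019,-0.034,0,0,-1,0.019,-0.034,0,0,-1,0.019,-0.034,0,0,-1,0.019,-0.034,0,0,-1,0.019,-0.034,0,0,-1,0.019,-0.034,0,0,-1,0.019,-0.036,0,0,-1,0.02,-0.036,0.01,0,-1,0,0,0.03,0,-1,0,0,0,0,-1,0,0,0,0]

```text
time: 15.7
position: [0.5707, 0.1383, 0.0661]
tool_rot: [0.999, 0.05, -0.001, 0.0]
ft_force: [0.5, 0.4, -0.2]
grip_width: 0.0396
grip_force: 25.0
```

```bash
python3 -c "
from h import *
need(t2w([-.06,-.049]),.020,YAW)"
```

```text
roll 0.002 tx 0.0030 ty 0.0002 tz 0.0461 | tray tcp [-0.063  -0.0488] z 0.0661 q6 1.52 F [ 0.5  0.4 -0.2] w 0.0396 gf 25.0 t 15.7
```

>>> arm_command:
  deltas: [-1,0,0,0.025,0,-1,0,0,0.02,0,-1,0,0,0.003,0,-1,0,0,0,0,-1,0.003,0,0,0,-1,0.003,0,0,0,-1,0.003,0,0,0,-1,0,0,0,0]
  newtons: 15

```text
time: 16.7
position: [0.58, 0.1396, 0.0192]
tool_rot: [0.999, 0.05, -0.0, 0.0]
ft_force: [-2.6, -0.4, 4.7]
grip_width: 0.04
grip_force: 15.0
```

```bash
python3 -c "
from h import *
need(t2w([-.05,-.049]),.017,YAW)"
```

```text
roll 0.003 tx 0.0037 ty 0.0007 tz 0.0022 | tray tcp [-0.0537 -0.0483] z 0.0192 q6 1.52 F [-2.6 -0.4  4.7] w 0.0400 gf 15.0 t 16.7
```

>>> arm_command:
  deltas: [-1,0.002,0,0,0,-1,0.002,0,0,0,-1,0.002,0,0,0,-1,0,0,0,0]

```text
time: 17.2
position: [0.5856, 0.1403, 0.0192]
tool_rot: [0.999, 0.05, -0.001, 0.0]
ft_force: [-2.4, 0.4, 5.8]
grip_width: 0.0395
grip_force: 15.0
```

```bash
python3 -c "
from h import *
need(t2w([-.05,-.049]),.017,YAW)"
```

```text
roll 0.003 tx -0.0019 ty 0.0008 tz 0.0022 | tray tcp [-0.0481 -0.0482] z 0.0192 q6 1.52 F [-2.4  0.4  5.8] w 0.0395 gf 15.0 t 17.2
```

>>> arm_command:
  deltas: [-1,0.002,0,0,0,-1,0.002,0,0,0,-1,0,0,0,0]

```text
time: 17.58
position: [0.586, 0.1404, 0.019]
tool_rot: [0.999, 0.051, -0.004, 0.0]
ft_force: [-7.8, -1.3, 10.9]
grip_width: 0.0398
grip_force: 15.0
```

```bash
python3 - <<'E'
from roads import *
need(t2w([-.05,-.049]),.017,YAW)
p,d=snap('scene');c=cv2.resize(p[210:370,230:430],None,fx=4,fy=3.75,interpolation=cv2.INTER_CUBIC);save(np.clip(c*1.4,0,255).astype(np.uint8),'s1.png')
E
```

```text
roll 0.003 tx -0.0024 ty 0.0008 tz 0.0020 | tray tcp [-0.0476 -0.0482] z 0.0190 q6 1.52 F [-7.8 -1.3 10.9] w 0.0398 gf 15.0 t 17.6
```

View pics/s1.png

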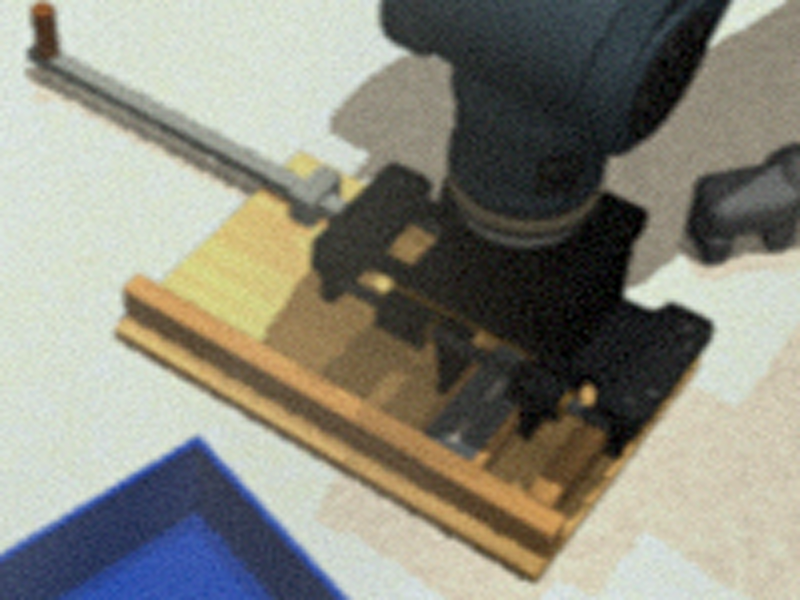

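The crop shows the road held in the tray at (475,400) with its end at the back fence, and the 7.8 N reaction confirms contact. I'll release it and push it sideways.

>>> arm_command:
  deltas: [-1,-0.002,0,0,0,0.15,0,0,0,0,0.15,0,0,0,0,0.15,0,0,-0.03,0,0.15,0,0,-0.02,0,-1,0,0.025,0,0,-1,0,0.025,0,0,-1,0,0,0,0,-1,0,0,0.03,0,-1,0,0,0.02,0,-1,0,0,0,0]

```text
time: 19.0
position: [0.5917, 0.0916, 0.0169]
tool_rot: [0.999, 0.051, -0.002, -0.0]
ft_force: [-0.1, 0.2, 0.5]
grip_width: 0.0022
grip_force: 0.0
```

```bash
python3 -c "
from h import *
need(t2w([-.048,-.055]),.017,YAW)"
```

```text
roll 0.003 tx -0.0013 ty -0.0423 tz -0.0001 | tray tcp [-0.0467 -0.0973] z 0.0169 q6 1.44 F [-0.1  0.2  0.5] w 0.0022 gf 0.0 t 19.0
```

Pushing it over: expected contact at tray y ≈ −0.083, flush at ≈ −0.055.

>>> arm_command:
  deltas: [-1,0,-0.006,0,0.003,-1,0,-0.006,0,0,-1,0,-0.006,0,0,-1,0,-0.005,0,0,-1,0,-0.005,0,0,-1,0,-0.005,0,0,-1,0,-0.004,0,0,-1,0,-0.002,0,0,-1,0,-0.001,0,0,-1,0,0,0,0]

```text
time: 20.25
position: [0.5892, 0.1305, 0.0185]
tool_rot: [0.999, 0.049, -0.0, -0.0]
ft_force: [-0.4, -0.6, 0.1]
grip_width: 0.0005
grip_force: 0.0
```

```bash
python3 -c "
from h import *
need(t2w([-.048,-.055]),.017,YAW)"
```

```text
roll -0.000 tx -0.0026 ty -0.0033 tz 0.0015 | tray tcp [-0.0454 -0.0583] z 0.0185 q6 1.51 F [-0.4 -0.6  0.1] w 0.0005 gf 0.0 t 20.2
```

>>> arm_command:
  deltas: [-1,0,-0.002,0,0,-1,0,-0.0015,0,0,-1,0,-0.0015,0,0,-1,0,-0.001,0,0,-1,0,0,0,0]

```text
time: 20.88
position: [0.5886, 0.1366, 0.0185]
tool_rot: [0.999, 0.049, -0.0, -0.0]
ft_force: [-0.3, -0.6, -0.7]
grip_width: 0.0
grip_force: 0.0
```

```bash
python3 -c "
from h import *
need(t2w([-.048,-.055]),.017,YAW)"
```

```text
roll -0.000 tx -0.0026 ty 0.0028 tz 0.0015 | tray tcp [-0.0454 -0.0522] z 0.0185 q6 1.52 F [-0.3 -0.6 -0.7] w 0.0000 gf 0.0 t 20.9
```

>>> arm_command:
  deltas: [-1,0,-0.0015,0,0,-1,0,-0.0015,0,0,-1,0,-0.0015,0,0,-1,0,0,0,0]

```text
time: 21.38
position: [0.5883, 0.1404, 0.0186]
tool_rot: [0.999, 0.049, -0.0, 0.0]
ft_force: [-0.2, -3.2, 0.4]
grip_width: 0.0005
grip_force: 1.6
```

```bash
python3 - <<'E'
from roads import *
need(t2w([-.048,-.050]),.017,YAW)
p,d=snap('scene');c=cv2.resize(p[210:370,230:430],None,fx=4,fy=3.75,interpolation=cv2.INTER_CUBIC);save(np.clip(c*1.4,0,255).astype(np.uint8),'s2.png')
E
```

```text
roll 0.000 tx -0.0026 ty 0.0016 tz 0.0016 | tray tcp [-0.0454 -0.0484] z 0.0186 q6 1.52 F [-0.2 -3.2  0.4] w 0.0005 gf 1.6 t 21.4
```

View pics/s2.png

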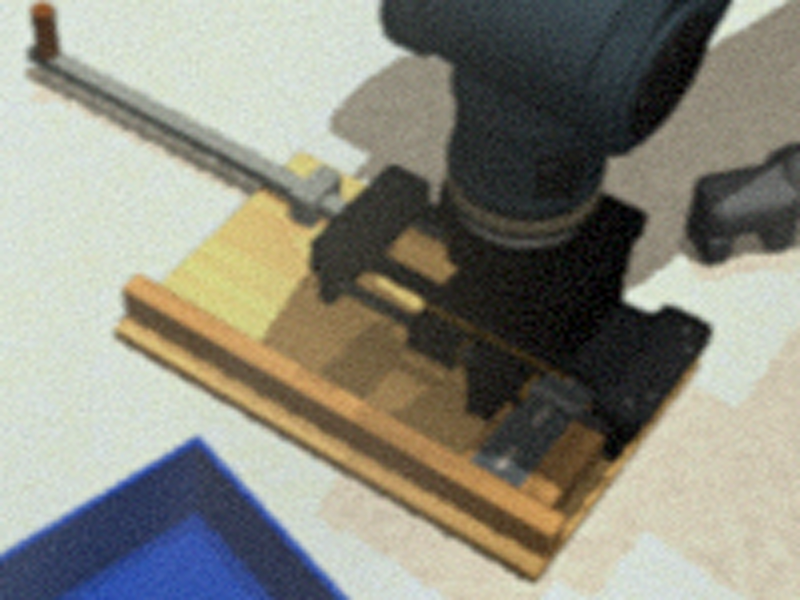

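>>> arm_command:
  deltas: [-1,0,-0.001,0,0,-1,0,-0.001,0,0,-1,0,0,0,0]

```text
time: 21.8
position: [0.5883, 0.1405, 0.0186]
tool_rot: [0.999, 0.05, -0.0, 0.002]
ft_force: [-0.2, -9.9, 0.2]
grip_width: 0.0004
grip_force: 5.0
```

```bash
python3 - <<'E'
from roads import *
need(t2w([-.048,-.050]),.017,YAW)
E
```

```text
roll 0.001 tx -0.0027 ty 0.0017 tz 0.0016 | tray tcp [-0.0453 -0.0483] z 0.0186 q6 1.53 F [-0.2 -9.9  0.2] w 0.0004 gf 5.0 t 21.8
```

>>> arm_command:
  deltas: [-1,0,0.003,0,0,-1,0,0.002,-0.05,0,0.4,0,0,-0.05,0,0.4,-0.022,0.048,0,0,0.4,-0.022,0.048,0,0,0.4,-0.022,0.048,0,0,0.4,-0.022,0.048,0,0,0.4,-0.022,0.048,0,0,0.4,-0.022,0.048,0,0,0.4,-0.022,0.048,0,0,0.4,-0.02,0.04,0,0.1,0.4,0,0,0,0.1]

```text
time: 23.3
position: [0.452, -0.2563, 0.1188]
tool_rot: [0.998, -0.055, 0.001, 0.0]
ft_force: [-0.3, 0.3, -0.3]
grip_width: 0.061
grip_force: 0.0
```

```bash
python3 - <<'E'
from roads import *
p,d=snap('top');save(p,'top3.png');roads(p,d);roads(p,d,(190,262,240,362),.032)
need([.4254,-.3174],.005,-.102)
E
```

```text
roll -0.010 tx -0.0201 ty 0.0651 tz 0.1137 | tray tcp [-0.2196 -0.4283] z 0.1187 q6 0.95 F [ 0.6  0.6 -0.1] w 0.0612 gf 0.0 t 23.4
```

View pics/top3.png

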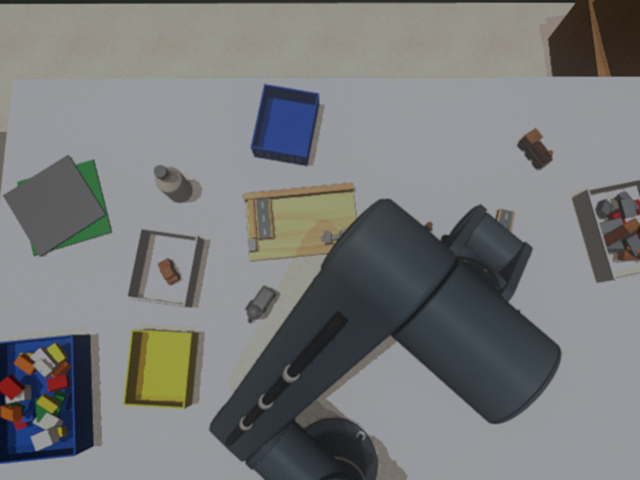

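Road 1 sits in the corner at (263,218). The arm hides road 2 from the top camera, so I'll check it with the scene camera.

```bash
cat >> roads.py <<'E'
def sroads(d,c,z=.02,r=.09):
    X=heights('scene',d);h=np.where(d>0,X[...,2],-1)
    m=((abs(h-z)<.006)&(np.hypot(X[...,0]-c[0],X[...,1]-c[1])<r)).astype(np.uint8)
    n,l,s,_=cv2.connectedComponentsWithStats(m)
    for k in range(1,n):
        if s[k,4]>80:
            P=X[l==k][:,:2];r_=cv2.minAreaRect((P*1000).astype(np.float32));v=np.linalg.svd(P-P.mean(0),full_matrices=False)[2][0]
            print('scene',s[k],np.round(r_[0],1),np.round(r_[1],1),'yaw %.3f'%np.arctan(v[1]/v[0]))
E
python3 - <<'E'
from roads import *
p,d=snap('scene');sroads(d,[.4254,-.3174]);sroads(d,[.5547,-.424])
z=np.load('scene0.npz');print('t0');sroads(z['d'],[.4254,-.3174])
E
```

```text
scene [237 176  38  25 394] [ 429.  -318.7] [ 46.  102.7] yaw -0.099
scene [174 181  40  24 421] [ 558.  -426.8] [ 47.3 100.9] yaw -0.221
t0
scene [237 176  38  24 405] [ 428.7 -319.5] [ 45.5 103. ] yaw -0.098
```

Nothing has moved. Going to road 2.

>>> arm_command:
  deltas: [0.4,-0.01,0.033,0,-0.01,0.4,-0.01,0.032,0,0,0.4,0,0,0.03,0,0.4,0,0,0.02,0,0.4,0,0,0,0]

```text
time: 24.02
position: [0.4254, -0.3142, 0.0673]
tool_rot: [0.999, -0.045, -0.001, -0.002]
ft_force: [-0.1, -0.1, 0.2]
grip_width: 0.0609
grip_force: 0.0
```

```bash
python3 -c "
from h import *
need([.4254,-.3174],.005,-.102)"
```

```text
roll 0.012 tx 0.0003 ty 0.0032 tz 0.0623 | tray tcp [-0.2519 -0.4848] z 0.0673 q6 0.81 F [-0.1 -0.1  0.2] w 0.0609 gf 0.0 t 24.0
```

>>> arm_command:
  deltas: [0.4,0,0.003,0.03,0.012,0.4,0,0,0.025,0,0.4,0,0,0.006,0,0.4,0,0,0,0,-1,0,0,0,0,-1,0,0,0,0,-1,0,0,0,0,-1,0,0,0,0,-1,0,0,-0.03,0,-1,0,0,-0.05,-0.1,-1,0,0,-0.04,-0.1,-1,0,0,0,0]
  newtons: 25

```text
time: 25.52
position: [0.4271, -0.3206, 0.1305]
tool_rot: [0.999, 0.048, 0.002, 0.003]
ft_force: [-0.2, 0.3, -1.2]
grip_width: 0.0396
grip_force: 25.0
```

```bash
python3 -c "
from h import *
need(t2w([-.058,-.090]),.020,YAW)"
```

```text
roll -0.002 tx 0.1929 ty -0.4014 tz 0.1105 | tray tcp [-0.2509 -0.4914] z 0.1305 q6 0.62 F [-0.2  0.3 -1.2] w 0.0396 gf 25.0 t 25.5
```

>>> arm_command:
  deltas: [-1,0.019,-0.04,0,0,-1,0.019,-0.04,0,0,-1,0.019,-0.04,0,0,-1,0.019,-0.04,0,0,-1,0.019,-0.04,0,0,-1,0.019,-0.04,0,0,-1,0.019,-0.04,0,0,-1,0.019,-0.04,0,0,-1,0.019,-0.04,0,0,-1,0.019,-0.041,0.03,0,-1,0,0,0.035,0,-1,0,0,0,0]

```text
time: 27.02
position: [0.5726, 0.099, 0.0587]
tool_rot: [0.999, 0.048, -0.005, -0.0]
ft_force: [-1.1, -0.3, 0.7]
grip_width: 0.0397
grip_force: 25.0
```

```bash
python3 -c "
from h import *
need(t2w([-.058,-.09]),.020,YAW)"
```

```text
roll -0.002 tx 0.0070 ty 0.0019 tz 0.0387 | tray tcp [-0.065  -0.0881] z 0.0587 q6 1.45 F [-1.1 -0.3  0.7] w 0.0397 gf 25.0 t 27.0
```

>>> arm_command:
  deltas: [-1,0,0.002,0.02,0,-1,0,0,0.018,0,-1,0,0,0,0,-1,0,0,0.003,0,-1,0.003,0,0,0,-1,0.003,0,0,0,-1,0,0,0,0]
  newtons: 15

```text
time: 27.9
position: [0.5833, 0.097, 0.022]
tool_rot: [0.999, 0.048, 0.001, 0.0]
ft_force: [-0.2, 0.5, -1.3]
grip_width: 0.0397
grip_force: 15.0
```

```bash
python3 -c "
from h import *
need(t2w([-.05,-.09]),.020,YAW)"
```

```text
roll -0.002 tx 0.0046 ty -0.0011 tz 0.0020 | tray tcp [-0.0546 -0.0911] z 0.0220 q6 1.45 F [-0.2  0.5 -1.3] w 0.0397 gf 15.0 t 27.9
```

>>> arm_command:
  deltas: [-1,0,0,0.002,0,-1,0,0,0.002,0,-1,0.003,0,0,0,-1,0.002,0,0,0,-1,0.002,0,0,0,-1,0,0,0,0]

```text
time: 28.65
position: [0.5849, 0.0974, 0.0191]
tool_rot: [0.999, 0.048, -0.005, 0.0]
ft_force: [-9.3, -1.6, 16.8]
grip_width: 0.0403
grip_force: 15.0
```

```bash
python3 -c "
from h import *
need(t2w([-.05,-.09]),.020,YAW)"
```

```text
roll -0.001 tx 0.0029 ty -0.0008 tz -0.0009 | tray tcp [-0.0529 -0.0908] z 0.0191 q6 1.45 F [-9.3 -1.6 16.8] w 0.0403 gf 15.0 t 28.6
```

>>> arm_command:
  deltas: [-1,-0.002,0,-0.002,0,0.15,0,0,0,0,0.15,0,0,0,0,0.15,0,0,-0.03,0,0.15,0,0,-0.02,0,-1,0.004,0.022,0,0,-1,0,0.022,0,0,-1,0,0,0,0,-1,0,0,0.03,0,-1,0,0,0.022,0,-1,0,0,0,0]

```text
time: 30.02
position: [0.5934, 0.054, 0.0152]
tool_rot: [0.999, 0.048, -0.003, -0.001]
ft_force: [-0.2, 0.3, 0.3]
grip_width: 0.0028
grip_force: 0.0
```

```bash
python3 -c "
from h import *
need(t2w([-.05,-.0884]),.018,YAW)"
```

```text
roll -0.003 tx -0.0013 ty -0.0465 tz -0.0028 | tray tcp [-0.0487 -0.1349] z 0.0152 q6 1.38 F [-0.2  0.3  0.3] w 0.0028 gf 0.0 t 30.0
```

>>> arm_command:
  deltas: [-1,0,-0.006,-0.002,0,-1,0,-0.006,0,0,-1,0,-0.005,0,0,-1,0,-0.005,0,0,-1,0,-0.005,0,0,-1,0,-0.005,0,0,-1,0,-0.005,0,0,-1,0,-0.003,0,0,-1,0,-0.002,0,0,-1,0,-0.002,0,0,-1,0,-0.001,0,0,-1,0,0,0,0]

```text
time: 31.52
position: [0.5913, 0.0989, 0.0195]
tool_rot: [0.999, 0.048, -0.0, -0.0]
ft_force: [0.8, -0.2, -0.6]
grip_width: 0.0002
grip_force: 0.0
```

```bash
python3 -c "
from h import *
need(t2w([-.05,-.0884]),.018,YAW)"
```

```text
roll -0.002 tx -0.0036 ty -0.0016 tz 0.0015 | tray tcp [-0.0464 -0.09  ] z 0.0195 q6 1.45 F [ 0.8 -0.2 -0.6] w 0.0002 gf 0.0 t 31.5
```

>>> arm_command:
  deltas: [-1,0,-0.0015,0.001,0,-1,0,-0.001,0,0,-1,0,-0.001,0,0,-1,0,-0.001,0,0,-1,0,0,0,0]

```text
time: 32.15
position: [0.5914, 0.1006, 0.0186]
tool_rot: [0.999, 0.049, 0.0, 0.002]
ft_force: [0.3, -10.1, 0.4]
grip_width: 0.0004
grip_force: 4.8
```

```bash
python3 -c "
from h import *
need(t2w([-.05,-.0884]),.018,YAW)"
```

```text
roll -0.001 tx -0.0038 ty 0.0001 tz 0.0006 | tray tcp [-0.0462 -0.0883] z 0.0186 q6 1.46 F [  0.3 -10.1   0.4] w 0.0004 gf 4.8 t 32.1
```

>>> arm_command:
  deltas: [-1,0,0.003,0,0,-1,0,0.002,-0.05,0,0.4,0,0,-0.055,0,0.4,-0.011,0.055,0,0,0.4,-0.011,0.055,0,0,0.4,-0.011,0.055,0,0,0.4,-0.011,0.055,0,0,0.4,-0.011,0.055,0,0,0.4,-0.011,0.055,0,0,0.4,-0.011,0.055,0,0,0.4,0,0.04,0,0.15,0.4,0,0,0,0.15]

```text
time: 33.65
position: [0.5558, -0.3358, 0.1236]
tool_rot: [0.994, -0.107, 0.001, 0.001]
ft_force: [0.1, -0.0, 0.3]
grip_width: 0.0607
grip_force: 0.0
```

```bash
python3 - <<'E'
from roads import *
p,d=snap('top');save(p,'top4.png');roads(p,d)
p,d=snap('scene');sroads(d,[.5547,-.424])
need([.556,-.4245],.005,-.212)
E
```

```text
scene [174 181  39  24 422] [ 557.5 -427.8] [ 46.  101.1] yaw -0.227
roll 0.006 tx 0.0201 ty 0.0898 tz 0.1182 | tray tcp [-0.1246 -0.5157] z 0.1232 q6 1.06 F [0.2 0.8 0.1] w 0.0607 gf 0.0 t 33.8
```

>>> arm_command:
  deltas: [0.4,0.01,0.045,0,0.006,0.4,0.01,0.045,0,0,0.4,0,0,0.03,0,0.4,0,0,0.03,0,0.4,0,0,0,0,0.4,0,0,0,0]

```text
time: 34.5
position: [0.5573, -0.424, 0.0644]
tool_rot: [0.995, -0.104, 0.0, 0.0]
ft_force: [-0.1, -0.5, 0.9]
grip_width: 0.061
grip_force: 0.0
```

```bash
python3 -c "
from h import *
need([.556,-.4245],.005,-.212)"
```

```text
roll 0.004 tx -0.0011 ty 0.0008 tz 0.0594 | tray tcp [-0.1314 -0.607 ] z 0.0644 q6 0.97 F [-0.1 -0.5  0.9] w 0.0610 gf 0.0 t 34.5
```

>>> arm_command:
  deltas: [0.4,-0.001,0.001,0.03,0.004,0.4,0,0,0.025,0,0.4,0,0,0.004,0,0.4,0,0,0,0,-1,0,0,0,0,-1,0,0,0,0,-1,0,0,0,0,-1,0,0,0,0,-1,0,0,-0.03,0,-1,0,0,-0.05,-0.155,-1,0,0,-0.045,-0.155,-1,0,0,0,0]
  newtons: 25

```text
time: 36.0
position: [0.5575, -0.4272, 0.1343]
tool_rot: [0.999, 0.048, 0.003, 0.004]
ft_force: [-0.1, 0.7, -0.2]
grip_width: 0.0397
grip_force: 25.0
```

```bash
python3 -c "
from h import *
need(t2w([-.060,-.130]),.020,YAW)"
```

```text
roll -0.002 tx 0.0715 ty -0.4803 tz 0.1143 | tray tcp [-0.1315 -0.6103] z 0.1343 q6 0.66 F [-0.1  0.7 -0.2] w 0.0397 gf 25.0 t 36.0
```

>>> arm_command:
  deltas: [-1,0.008,-0.048,0,0,-1,0.007,-0.048,0,0,-1,0.007,-0.048,0,0,-1,0.007,-0.048,0,0,-1,0.007,-0.048,0,0,-1,0.007,-0.048,0,0,-1,0.007,-0.048,0,0,-1,0.007,-0.048,0,0,-1,0.007,-0.048,0,0,-1,0.007,-0.048,0,0,-1,0,0,0.03,0,-1,0,0,0.035,0]

```text
time: 37.5
position: [0.5795, 0.0607, 0.0632]
tool_rot: [0.999, 0.048, -0.0, -0.0]
ft_force: [-0.5, -1.2, -0.8]
grip_width: 0.0398
grip_force: 25.0
```

>>> arm_command:
  deltas: [-1,0,0,0,0,-1,0,0,0,0]

```text
time: 37.75
position: [0.5801, 0.0594, 0.0645]
tool_rot: [0.999, 0.048, -0.0, -0.0]
ft_force: [1.0, -0.3, 0.2]
grip_width: 0.0398
grip_force: 25.0
```

```bash
python3 -c "
from h import *
need(t2w([-.06,-.13]),.019,YAW)"
```

```text
roll -0.003 tx 0.0015 ty 0.0018 tz 0.0455 | tray tcp [-0.0615 -0.1282] z 0.0645 q6 1.39 F [ 1.  -0.3  0.2] w 0.0398 gf 25.0 t 37.8
```

>>> arm_command:
  deltas: [-1,0,0.002,0.025,0,-1,0,0,0.017,0,-1,0,0,0.003,0,-1,0.003,0,0,0,-1,0.003,0,0,0,-1,0.002,0,0,0,-1,0,0,0,0]
  newtons: 15

```text
time: 38.62
position: [0.5887, 0.0583, 0.0199]
tool_rot: [0.999, 0.048, 0.0, 0.0]
ft_force: [0.6, -0.2, -0.1]
grip_width: 0.0399
grip_force: 15.0
```

```bash
python3 -c "
from h import *
need(t2w([-.05,-.13]),.019,YAW)"
```

```text
roll -0.002 tx 0.0030 ty -0.0001 tz 0.0009 | tray tcp [-0.053  -0.1301] z 0.0199 q6 1.38 F [ 0.6 -0.2 -0.1] w 0.0399 gf 15.0 t 38.6
```

>>> arm_command:
  deltas: [-1,0.002,0,0.001,0,-1,0.002,0,0,0,-1,0.002,0,0,0,-1,0,0,0,0]

```text
time: 39.12
position: [0.5932, 0.0588, 0.0183]
tool_rot: [0.999, 0.048, -0.001, -0.0]
ft_force: [-2.5, -0.8, 0.3]
grip_width: 0.0401
grip_force: 15.0
```

```bash
python3 -c "
from h import *
need(t2w([-.05,-.13]),.019,YAW)"
```

```text
roll -0.002 tx -0.0015 ty -0.0000 tz -0.0007 | tray tcp [-0.0485 -0.13  ] z 0.0183 q6 1.39 F [-2.5 -0.8  0.3] w 0.0401 gf 15.0 t 39.1
```

>>> arm_command:
  deltas: [-1,0.001,0,0.0005,0,0.15,0,0,0,0,0.15,0,0,0,0,0.15,0,0,-0.03,0,0.15,0,0,-0.02,0,-1,0,0.022,0,0,-1,0,0.021,0,0,-1,0,0,0,0,-1,0,0,0.03,0,-1,0,0,0.02,0,-1,0,0,0,0,-1,0,-0.006,0,0]

```text
time: 40.62
position: [0.599, 0.022, 0.0181]
tool_rot: [0.999, 0.047, 0.0, -0.0]
ft_force: [-0.2, -0.4, -0.0]
grip_width: 0.0008
grip_force: 0.0
```

>>> arm_command:
  deltas: [-1,0,-0.006,0,0,-1,0,-0.005,0,0,-1,0,-0.005,0,0,-1,0,-0.005,0,0,-1,0,-0.005,0,0,-1,0,-0.005,0,0,-1,0,-0.002,0,0,-1,0,0,0,0,-1,0,0,0,0]

```text
time: 41.75
position: [0.5955, 0.0549, 0.018]
tool_rot: [0.999, 0.048, -0.0, -0.0]
ft_force: [0.2, 0.6, -0.9]
grip_width: 0.0005
grip_force: 0.0
```

```bash
python3 -c "
from h import *
need(t2w([-.05,-.1283]),.018,YAW)"
```

```text
roll -0.002 tx -0.0034 ty -0.0058 tz -0.0000 | tray tcp [-0.0466 -0.1341] z 0.0180 q6 1.38 F [ 0.2  0.6 -0.9] w 0.0005 gf 0.0 t 41.8
```

>>> arm_command:
  deltas: [-1,0,-0.0025,0,0,-1,0,-0.002,0,0,-1,0,-0.001,0,0,-1,0,-0.001,0,0,-1,0,-0.001,0,0,-1,0,0,0,0]

```text
time: 42.5
position: [0.595, 0.0607, 0.0181]
tool_rot: [0.999, 0.048, -0.0, 0.001]
ft_force: [0.5, -7.3, -0.3]
grip_width: 0.0006
grip_force: 3.3
```

```bash
python3 -c "
from h import *
need(t2w([-.05,-.1283]),.018,YAW)"
```

```text
roll -0.001 tx -0.0036 ty -0.0000 tz 0.0001 | tray tcp [-0.0464 -0.1283] z 0.0181 q6 1.39 F [ 0.5 -7.3 -0.3] w 0.0006 gf 3.3 t 42.5
```

Flush sideways. Next come the end pushes toward the back fence, starting with piece 3.

>>> arm_command:
  deltas: [-1,0,0.003,0,0,-1,0,0,-0.05,0,-1,-0.042,-0.016,0,0,-1,-0.042,-0.016,0,0,-1,0,0,0,0,-1,0,0,0.03,0,-1,0,0,0.02,0,-1,0,0,0,0,-1,0.005,0,0,0,-1,0.004,0,0,0,-1,0,0,0,0]

```text
time: 43.88
position: [0.5188, 0.0841, 0.0188]
tool_rot: [0.999, 0.048, 0.001, 0.0]
ft_force: [-0.4, 0.4, 0.7]
grip_width: 0.0006
grip_force: 0.0
```

```bash
python3 - <<'E'
from roads import *
need(t2w([-.11,-.1]),.018,YAW)
p,d=snap('scene');c=cv2.resize(p[210:370,230:430],None,fx=4,fy=3.75,interpolation=cv2.INTER_CUBIC);save(np.clip(c*1.4,0,255).astype(np.uint8),'s3.png')
E
```

```text
roll -0.002 tx 0.0101 ty 0.0024 tz 0.0008 | tray tcp [-0.1201 -0.0976] z 0.0188 q6 1.42 F [-0.4  0.4  0.7] w 0.0006 gf 0.0 t 43.9
```

View pics/s3.png

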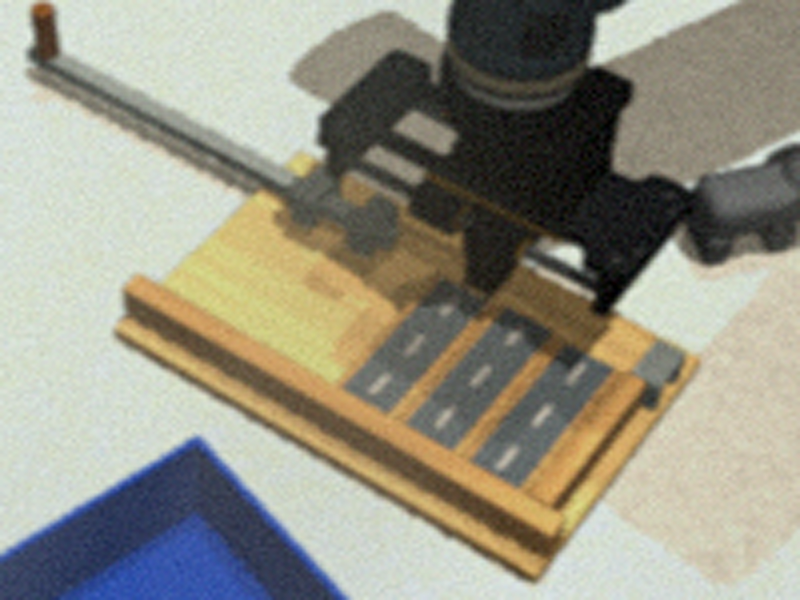

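The crop shows three road pieces side by side in the corner and the shut fingers at (485,260) in front of the third. Pushing gently.

>>> arm_command:
  deltas: [-1,0.003,0.001,0,0,-1,0.002,0,0,0,-1,0.002,0,0,0,-1,0.001,0,0,0,-1,0,0,0,0]

```text
time: 44.55
position: [0.5255, 0.0839, 0.018]
tool_rot: [0.999, 0.048, -0.0, -0.0]
ft_force: [1.0, 0.5, 0.2]
grip_width: 0.0004
grip_force: 0.0
```

```bash
python3 - <<'E'
from roads import *
need(t2w([-.11,-.1]),.018,YAW)
E
```

```text
roll -0.002 tx 0.0034 ty 0.0016 tz 0.0000 | tray tcp [-0.1134 -0.0984] z 0.0180 q6 1.42 F [1.  0.5 0.2] w 0.0004 gf 0.0 t 44.5
```

>>> arm_command:
  deltas: [-1,0.002,0,0,0,-1,0.001,0,0,0,-1,0.001,0,0,0,-1,0.001,0,0,0,-1,0,0,0,0]

```text
time: 45.18
position: [0.5302, 0.0844, 0.018]
tool_rot: [0.999, 0.048, -0.0, -0.0]
ft_force: [-1.3, 0.4, -0.3]
grip_width: 0.0003
grip_force: 0.3
```

```bash
python3 - <<'E'
from roads import *
need(t2w([-.11,-.1]),.018,YAW)
E
```

```text
roll -0.002 tx -0.0013 ty 0.0015 tz 0.0000 | tray tcp [-0.1087 -0.0985] z 0.0180 q6 1.42 F [-1.3  0.4 -0.3] w 0.0003 gf 0.3 t 45.2
```

>>> arm_command:
  deltas: [-1,0.001,0,0,0,-1,0.001,0,0,0,-1,0,0,0,0]

```text
time: 45.55
position: [0.5302, 0.0845, 0.0179]
tool_rot: [0.999, 0.048, -0.002, -0.0]
ft_force: [-4.1, -2.4, 3.8]
grip_width: 0.0004
grip_force: 2.5
```

```bash
python3 - <<'E'
from roads import *
need(t2w([-.11,-.1]),.018,YAW)
E
```

```text
roll -0.002 tx -0.0014 ty 0.0017 tz -0.0001 | tray tcp [-0.1086 -0.0983] z 0.0179 q6 1.43 F [-4.1 -2.4  3.8] w 0.0004 gf 2.5 t 45.5
```

>>> arm_command:
  deltas: [-1,-0.01,0,0,0,-1,0,-0.02,0,0,-1,0,-0.02,0,0,-1,0,0,0,0,-1,0.004,0,0,0,-1,0.003,0,0,0,-1,0.002,0,0,0,-1,0.001,0,0,0,-1,0,0,0,0]

```text
time: 46.68
position: [0.5263, 0.1238, 0.0178]
tool_rot: [0.999, 0.048, -0.002, 0.0]
ft_force: [-4.1, -3.0, 2.2]
grip_width: 0.0004
grip_force: 2.4
```

```bash
python3 - <<'E'
from roads import *
need(t2w([-.1086,-.06]),.018,YAW)
E
```

```text
roll -0.002 tx 0.0000 ty 0.0011 tz -0.0002 | tray tcp [-0.1086 -0.0589] z 0.0178 q6 1.50 F [-4.1 -3.   2.2] w 0.0004 gf 2.4 t 46.7
```

Flush at the same x. Now piece 1.

>>> arm_command:
  deltas: [-1,-0.01,0,0,0,-1,0,-0.02,0,0,-1,0,-0.019,0,0,-1,0,0,0,0,-1,0.004,0,0,0,-1,0.003,0,0,0,-1,0.002,0,0,0,-1,0.001,0,0,0,-1,0,0,0,0]

```text
time: 47.8
position: [0.5225, 0.1626, 0.0178]
tool_rot: [0.999, 0.048, -0.003, 0.0]
ft_force: [-5.4, -1.6, 2.4]
grip_width: 0.0005
grip_force: 2.5
```

```bash
python3 - <<'E'
from roads import *
need(t2w([-.1086,-.02]),.018,YAW)
E
```

```text
roll -0.002 tx 0.0000 ty 0.0001 tz -0.0002 | tray tcp [-0.1086 -0.0199] z 0.0178 q6 1.57 F [-5.4 -1.6  2.4] w 0.0005 gf 2.5 t 47.8
```

>>> arm_command:
  deltas: [-1,-0.006,0,0,0,-1,0,0,-0.05,0,-1,0.016,0.031,0,0,-1,0.016,0.031,0,0,-1,0.016,0.031,0,0,-1,0.016,0.031,0,0,-1,0,0,0,0,-1,0,0,0.03,0,-1,0,0,0.02,0,-1,0,-0.005,0,0,-1,0,-0.005,0,0,-1,0,0,0,0]

```text
time: 49.3
position: [0.5941, 0.0561, 0.0191]
tool_rot: [0.999, 0.048, 0.001, 0.0]
ft_force: [-0.6, 1.3, -0.0]
grip_width: 0.0003
grip_force: 0.0
```

```bash
python3 - <<'E'
from roads import *
need(t2w([-.05,-.1283]),.018,YAW)
E
```

```text
roll -0.001 tx -0.0022 ty -0.0045 tz 0.0011 | tray tcp [-0.0478 -0.1328] z 0.0191 q6 1.38 F [-0.6  1.3 -0. ] w 0.0003 gf 0.0 t 49.3
```

>>> arm_command:
  deltas: [-1,0,-0.002,0,0,-1,0,-0.002,0,0,-1,0,-0.001,0,0,-1,0,-0.001,0,0,-1,0,0,0,0]

```text
time: 49.92
position: [0.5931, 0.0605, 0.0182]
tool_rot: [0.999, 0.048, 0.0, 0.0]
ft_force: [-1.1, -4.1, 1.6]
grip_width: 0.0002
grip_force: 1.9
```

```bash
python3 - <<'E'
from roads import *
need(t2w([-.05,-.1283]),.018,YAW)
E
```

```text
roll -0.002 tx -0.0016 ty -0.0001 tz 0.0002 | tray tcp [-0.0484 -0.1284] z 0.0182 q6 1.39 F [-1.1 -4.1  1.6] w 0.0002 gf 1.9 t 49.9
```

Everything is flush. Now the bolt.

>>> arm_command:
  deltas: [-1,0,0.004,0,0,-1,0,0.002,-0.05,0,0,0,0,-0.045,0,0,-0.011,0.047,0,0,0,-0.011,0.047,0,0,0,-0.011,0.047,0,0,0,-0.011,0.047,0,0,0,-0.011,0.047,0,0,0,-0.01,0.047,0,0,0,0,0,0,0,0,0,0,0,0]

```text
time: 51.3
position: [0.5553, -0.231, 0.1127]
tool_rot: [0.999, 0.047, -0.0, -0.001]
ft_force: [0.2, -0.2, -1.1]
grip_width: 0.0434
grip_force: 0.0
```

```bash
python3 - <<'E'
from roads import *
need(t2w([-.1134,-.4174]),.049,YAW)
E
```

```text
roll -0.003 tx 0.0011 ty 0.0026 tz 0.0637 | tray tcp [-0.1145 -0.4148] z 0.1127 q6 0.89 F [ 0.2 -0.2 -1.1] w 0.0434 gf 0.0 t 51.3
```

>>> arm_command:
  deltas: [0,0.001,0.003,0.03,0,0,0,0,0.03,0,0,0,0,0.004,0,-1,0,0,0,0,-1,0,0,0,0,-1,0,0,0,0,-1,0,-0.008,0,0,-1,0,-0.013,0,0,-1,0,-0.014,0,0,-1,0,-0.014,0,0,-1,0,-0.014,0,0,-1,0,-0.014,0,0]
  newtons: 20

```text
time: 52.8
position: [0.5503, -0.157, 0.05]
tool_rot: [0.999, 0.048, 0.001, 0.001]
ft_force: [-0.1, -1.8, 5.4]
grip_width: 0.0143
grip_force: 20.0
```

>>> arm_command:
  deltas: [-1,0,-0.014,0,0,-1,0,-0.014,0,0,-1,0,-0.014,0,0,-1,0,-0.014,0,0,-1,0,-0.014,0,0,-1,0,-0.012,0,0,-1,0,-0.008,0,0,-1,0,-0.004,0,0,-1,0,0,0,0,-1,0,0,0,0]

```text
time: 54.05
position: [0.5411, -0.0627, 0.0499]
tool_rot: [0.999, 0.048, 0.001, -0.0]
ft_force: [0.8, 1.8, 6.6]
grip_width: 0.0147
grip_force: 20.0
```

```bash
python3 - <<'E'
from roads import *
need(t2w([-.1134,-.2424]),.049,YAW)
E
```

```text
roll -0.002 tx -0.0012 ty -0.0035 tz 0.0009 | tray tcp [-0.1122 -0.2459] z 0.0499 q6 1.15 F [0.8 1.8 6.6] w 0.0147 gf 20.0 t 54.0
```

>>> arm_command:
  deltas: [-1,0,-0.002,0,0,-1,0,-0.001,0,0,-1,0,-0.001,0,0,-1,0,-0.001,0,0,-1,0,-0.001,0,0,-1,0,-0.001,0,0,-1,0,0,0,0]

```text
time: 54.92
position: [0.5408, -0.059, 0.05]
tool_rot: [0.999, 0.049, 0.001, 0.002]
ft_force: [-1.2, -8.9, 5.1]
grip_width: 0.0141
grip_force: 20.0
```

```bash
python3 - <<'E'
from roads import *
need(t2w([-.1134,-.2424]),.049,YAW)
E
```

```text
roll 0.000 tx -0.0012 ty 0.0003 tz 0.0010 | tray tcp [-0.1122 -0.2421] z 0.0500 q6 1.16 F [-1.2 -8.9  5.1] w 0.0141 gf 20.0 t 54.9
```

>>> arm_command:
  deltas: [-1,0,-0.001,0,0,-1,0,0,0,0,0,0,0.001,0,0,0,0,0,0,0,0,0,0,0,0,0,0,0,-0.04,0,0,0,0,-0.05,0,0,-0.03,0.03,-0.05,0,0,-0.04,0.04,0,0,0,-0.04,0.04,0,0,0,-0.04,0.04,0,0,0,0,0.04,0,0]

```text
time: 56.42
position: [0.407, -0.2584, 0.1863]
tool_rot: [0.999, 0.047, -0.001, -0.002]
ft_force: [1.4, 0.1, -1.0]
grip_width: 0.0433
grip_force: 0.0
```

```bash
python3 - <<'E'
from roads import *
p,d=snap('top');c=cv2.resize(p[175:310,120:390],None,fx=2.9,fy=2.9,interpolation=cv2.INTER_CUBIC);save(np.clip(c*1.5,0,255).astype(np.uint8),'t5.png')
X=heights('top',d);h=np.where(d>0,X[...,2],-1)
m=np.zeros(h.shape,bool);m[215:250,330:400]=((h>.05)&(h<.09))[215:250,330:400]
print('knob',m.sum(),w2t(ray('top',np.argwhere(m)[:,::-1],.07)[:,:2].mean(0)))
need(t2w([-.1134,-.2424]),.049,YAW)
E
```

```text
knob 36 [-0.11400028 -0.24118533]
roll -0.005 tx 0.1484 ty -0.1927 tz 0.1380 | tray tcp [-0.2618 -0.4351] z 0.1870 q6 0.68 F [ 1.4 -4.3 -0.8] w 0.0435 gf 0.0 t 56.5
```

View pics/t5.png

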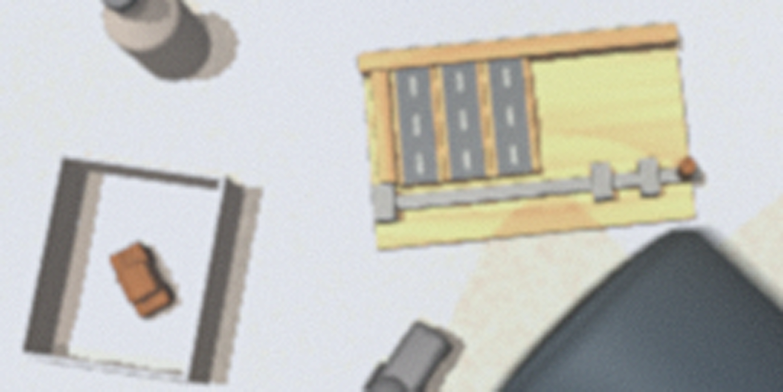

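The final view shows the three roads flush in the corner (crop 395–540, 55–185). The bolt runs across the front into its keeper at (385,200), with its knob at tray y −0.241, and the car stands in the white basket at (143,280). Handing in.

```bash
python3 -c "
from rig import order
print(order.hand_in())"
```

```text
the job is handed in; nothing more can be done
None
```

The car is in the white basket, all three road pieces lie flush against the fences in the tray, the bolt is pushed fully home into its keeper, and the job is handed in at about 57 s (its verdict was not shown).

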